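Sort the loose candles back into their display trays

TASK

Sort the five loose ivory candles into the three pine trays, each into the empty near part of the tray that already holds candles of its own shape: the two round pillars and the two square blocks standing upright on the tray floor, the slim dinner candle lying flat on the tray floor, lengthways like the ones in its tray. Set each one down rather than dropping it, and leave the glass candle holder and the spool of twine standing where they are.

Things in the scene. Friction and masses are not known exactly. Their poses are not given: they have to be found in the camera images.
- pillar_1_mid (a point): Loose round pillar candle of ivory wax, upright, 50 mm in diameter, 75 mm tall, about 0.13 kg, with a thin wick on top. This point is its centre, half-way up; its z axis is the candle's axis.
- pillar_2_mid (a point): Loose round pillar candle of ivory wax, upright, 50 mm in diameter, 75 mm tall, about 0.13 kg, with a thin wick on top. This point is its centre, half-way up; its z axis is the candle's axis.
- block_1_mid (a point): Loose square block candle of ivory wax, upright, 46 by 46 mm in plan and 40 mm tall, about 0.08 kg, with a thin wick on top. This point is its centre, half-way up; x and y are square to its sides, z points up towards the wick.
- block_2_mid (a point): Loose square block candle of ivory wax, upright, 46 by 46 mm in plan and 40 mm tall, about 0.08 kg, with a thin wick on top. This point is its centre, half-way up; x and y are square to its sides, z points up towards the wick.
- dinner_candle_mid (a point): Loose slim dinner candle of ivory wax, a bar of square section, 22 by 22 mm and 150 mm long, lying flat on the table, about 0.065 kg. This point is its centre, half-way up (11 mm above what it lies on); its x axis runs along its length to the wick end.
- tray_pillars: Fixed open pine tray, 180 (x) by 220 (y) by 40 mm high, walls and floor 8 mm; origin at the centre of its underside, x away from the robot, y along its width, within a few degrees of the world axes. Fixed stock in the far part: a row of three round pillar candles like the loose ones, 75 mm tall, along y. Near part empty: inside, x -82 to 28 mm, y -102 to 102 mm.
- tray_blocks: Fixed open pine tray, 180 (x) by 220 (y) by 40 mm high, walls and floor 8 mm; origin at the centre of its underside, x away from the robot, y along its width, within a few degrees of the world axes. Fixed stock in the far part: a row of three square block candles like the loose ones, 40 mm tall, along y. Near part empty: inside, x -82 to 32 mm, y -102 to 102 mm.
- tray_dinner: Fixed open pine tray, 180 (x) by 220 (y) by 40 mm high, walls and floor 8 mm; origin at the centre of its underside, x away from the robot, y along its width, within a few degrees of the world axes. Fixed stock in the far part: three dinner candles like the loose one, lying along y, two side by side and one on top, 44 mm high in all. Near part empty: inside, x -82 to 31 mm, y -102 to 102 mm.
- glass_mid (a point): Bystander: empty green glass candle holder (a tumbler), 66 mm across and 65 mm tall, loose and light, standing among the candles. This point is its centre, half-way up.
- twine_spool_mid (a point): Bystander: wooden spool of twine, 58 mm across and 60 mm tall, loose and light, standing among the candles. This point is its centre, half-way up.
Things that resemble listed ones, but are neither listed nor needed, are in the scene too. Leave any pink look-alike of the part that bears block_1_mid alone. Of the things that look like the part that bears dinner_candle_mid, the larger one is meant.

How it is judged:
By the outcome, as a careful person would: the job done as asked, in the order asked, and still so for the second after the job is handed in, with the robot touching nothing.
It also fails if it takes over 125 s, if anything falls off the work surface, if the arm or the gripper's body presses on something with over 40 N, if the wrist force passes 120 N, or if a joint passes its speed limit or range.

ROBOT

A 6-joint arm with a two-finger parallel gripper is mounted at the origin on the work surface. World frame = base frame: x ahead of the robot, y to its left, z up, the work surface at z = 0. Lengths are in mm, angles in rad, forces in N, time in s.
With the tool pointing down it reaches from about 375 to 825 mm from the base axis. Payload 5.5 kg.
Tool frame: the origin (TCP) lies at the very end of the fingers, on their centre line; the grasp point (between the pads) lies 19 mm behind it (bot.grasp_offset is the distance from the TCP to the grasp point, in mm); z points along the fingers, y is the line along which they close (so a half turn about z gives the same grasp; the last joint's range is limited). The gripper opens to 85 mm and grips with 20 to 120 N. Pads are 22 mm wide; open, the fingers measure 114 mm over their backs; the gripper's body (76 mm by 85 mm) begins 54 mm behind the grasp point. The pads swing forward as they close: fully open they stand 13 mm farther back than shut.
Start: joints at [1.344, 0.314, -0.047, 1.21, 0, 1.571], TCP at [134.913, 584.631, 231.299] pointing down, gripper open.
Joint ranges: [-2.67, 2.67], [-0.69, 1.73], [-1.03, 1.25], [-2.08, 2.16], [-1.42, 1.45], [-3.14, 3.14]. Speed limits (rad/s): [2.39, 2.39, 3.01, 3.14, 3.14, 3.14].

INTERFACE

Orientations are given as a rotation vector (axis times angle).
In Python, from rig import bot, vision, ticket gives the robot as it stands.
- The arm moves only by the shell command python3 -m jog 'ROWS' [FORCE]. ROWS is JSON, a list of rows, each an object with "grip": the opening in per cent of the stroke, from 0 (shut) to 100 (fully open); "translation": the shift along the tool's x, y, z each as a share of 200 mm, from -1 to 1, a list of three; "turn": the turn about the tool's z as a share of 30 degrees, from -1 to 1. A call has 1 to 8 rows; each row is the pose to reach, as a shift and turn from the pose commanded when the call began, along the tool's axes at that moment; what a row does not reach only later rows make up. A row lasts 1/12 s, in which the tool goes at most 41.7 mm and 7.16 degrees, less where a joint would pass 70% of its speed; a pose out of reach is approached as far as the arm can. A call with a number of a shift or a turn outside -1 to 1 is refused whole. A call with a gripper value outside its range is refused whole. The fingers move at their own pace and stop on an object; FORCE is the grip in N (left out, the last holds). Time passes only in rows, so rows that repeat a pose let the fingers close. It gives the time, the measured TCP pose, the force, the opening and the grip force at its end, in the units of the state.
- bot.state(): the state, without advancing time (a new reading comes with each control period).
- vision.read_camera(name): name is "side" or "top" or "wrist"; returns (picture, depth): 384x512x3 uint8, red, green, blue; 384x512 float32, mm along the optical axis (not along the pixel's ray), 0 where there is no reading.
- vision.calibration(name): a dict with "fovy" (degrees; the focal length in pixels is half the picture's height over the tangent of half this angle, whatever the lens; pixels are square), "cx", "cy" (the principal point, pixels), "D" ([k1, k2, p1, p2, k3] as OpenCV has them; the pictures are not rectified), "eye" and "orientation" of the camera in the world. Camera axes: x right, y down, z forward; pixel columns grow to the right and rows downward; lengths in mm; the calibration is good to about 2 mm. A picture is of the moment at which its call begins: read the wrist's pose just before it. calibration takes no time and is no camera call; for the wrist camera it gives the pose at the moment of the call.
- ticket.job_done(): hands the job in; it is judged then, once.
The state is a dict: "t": time; "joint_positions": joint angles; "dq": joint speeds; "effort": joint torques, N m; "eef_pos": TCP position; "tcp_rot": TCP orientation; "wrist_force": force on the tool from outside, world axes, zero at the start; "wrist_torque": the same for the moment, N m; "grip_width": finger opening in mm; "finger_force": force on a finger pad.
Only numpy, scipy, OpenCV 4.12 (cv2) and the standard library are available. Lean on these libraries where they do the work, as an engineer would, in place of code of your own. Each camera call takes 0.05 s, during which the arm holds its last target. There are 200 camera calls.

## Working session

There is one attempt and no reset: what is moved stays moved. The work goes in short steps, Python scripts to look and compute and a shell command to move; the robot and the scene stay as the last step left them, time stands still between calls to the robot, and variables do not carry over. Pictures are saved under pics/ and viewed, at most 14 in all, crops included, and the job is handed in when it is done.

```bash
ls; mkdir -p pics
python3 - <<'E'
from rig import bot,vision,ticket
import cv2
for n in("top","side"):
    p,d=vision.read_camera(n); cv2.imwrite(f"pics/{n}0.png",p[:,:,::-1])
    import numpy as np; np.save(f"{n}0.npy",d)
    print(vision.calibration(n))
print(bot.state())
E
```

```text
pics
{'fovy': 55.07277991657671, 'cx': 250.70188571712595, 'cy': 191.52964395504782, 'D': array([-0.09776319,  0.        ,  0.        ,  0.        ,  0.        ]), 'eye': array([ 346.70474947,  -14.51548462, 1074.13119188]), 'orientation': array([-2.18380969,  2.12537945, -0.13955227])}
{'fovy': 53.440730315599346, 'cx': 261.865903954646, 'cy': 188.79442358422057, 'D': array([-0.08461476,  0.        ,  0.        ,  0.        ,  0.        ]), 'eye': array([310.17682847, 519.01357129, 745.91857102]), 'orientation': array([-0.5155465 ,  2.79927292, -1.0158258 ])}
{'t': 0.1, 'joint_positions': array([ 1.34397248e+00,  3.14176405e-01, -4.79612603e-02,  1.21021555e+00,
        1.19393644e-05,  1.57079702e+00]), 'dq': array([-1.12048453e-03, -1.94345039e-04,  2.34091460e-03, -2.82282991e-04,
        6.22707174e-04,  1.85206105e-05]), 'effort': array([-2.32400080e-04, -5.40764308e+01,  3.40542483e+01,  1.11937628e-02,
        1.92380895e-05,  8.26086399e-07]), 'eef_pos': array([134.80964633, 584.12606883, 230.51595904]), 'tcp_rot': array([-3.55510471e-01, -3.12122240e+00,  2.42757502e-03]), 'wrist_force': array([-0.02097722, -0.2881642 , -0.36075488]), 'wrist_torque': array([ 0.02694206, -0.00634416,  0.00193472]), 'finger_force': 0.0, 'grip_width': 85.24110124910254}
```

View pics/top0.png

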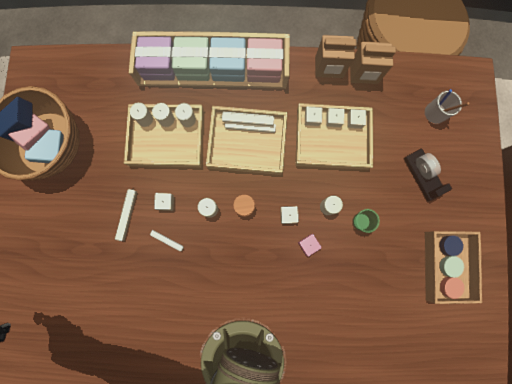

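View pics/side0.png

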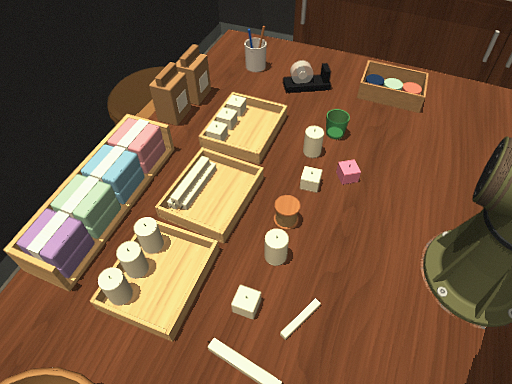

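The top view shows the dinner candle at (125,215) with a smaller decoy at (166,240). The blocks are at (163,202) and (290,215), with a pink decoy at (310,245), and the pillars are at (207,207) and (333,205). The spool is at (244,205) and the glass at (367,222). The trays, from left to right, are pillars (163,135), dinner (247,140) and blocks (335,135). The side view agrees.

```bash
cat > h.py <<'E'
import numpy as np, cv2
from scipy.spatial.transform import Rotation as R
from rig import bot, vision
def cam(c):
    f=192/np.tan(np.radians(c["fovy"]/2)); return np.array([[f,0,c["cx"]],[0,f,c["cy"]],[0,0,1]])
def rays(c,uv):
    n=cv2.undistortPoints(np.asarray(uv,float).reshape(-1,1,2),cam(c),c["D"]).reshape(-1,2)
    return R.from_rotvec(c["orientation"]).apply(np.c_[n,np.ones(len(n))])
def onplane(c,uv,z):
    r=rays(c,uv); return (c["eye"]+r*((z-c["eye"][2])/r[:,2])[:,None])[:,:2]
def world(c,d):
    h,w=d.shape; v,u=np.mgrid[:h,:w]
    return (c["eye"]+rays(c,np.c_[u.ravel(),v.ravel()])*d.reshape(-1,1)).reshape(h,w,3)
def top(c,p,W,seed,r,z,tol=7,kind="ivory"):
    hsv=cv2.cvtColor(p,cv2.COLOR_RGB2HSV)
    m=(abs(W[...,2]-z)<tol)
    if kind=="ivory": m&=(hsv[...,1]<75)&(hsv[...,2]>120)
    roi=np.zeros(m.shape,np.uint8); cv2.circle(roi,seed,r,1,-1)
    m=(m&(roi>0)).astype(np.uint8)
    if kind=="ivory":
        n,l,s,_=cv2.connectedComponentsWithStats(m); m=(l==1+s[1:,4].argmax()).astype(np.uint8)
    v,u=np.nonzero(m); q=onplane(c,np.c_[u,v],z)
    (x,y),(a,b),t=cv2.minAreaRect(q.astype(np.float32))
    return q.mean(0).round(1),np.round([x,y],1),np.round([a,b,t],1),len(q)
E
python3 - <<'E'
from h import *
p=cv2.imread("pics/top0.png")[:,:,::-1].copy(); d=np.load("top0.npy"); c=vision.calibration("top"); W=world(c,d)
print("table z",[W[v,u,2].round(1) for u,v in((200,300),(300,290),(130,300),(400,300))])
for n,s,r,z in(("p1",(207,207),16,75),("p2",(333,205),16,75),("b1",(163,202),16,40),("b2",(290,215),16,40),("din",(125,215),32,22),("small",(166,240),22,14)):
    print(n,W[s[1],s[0],2].round(1),*top(c,p,W,s,r,z))
for n,s,z in(("spool",(244,205),60),("glass",(367,222),65),("pink",(310,245),40)): print(n,*top(c,p,W,s,18,z,7,"any"))
for n,s in(("tp",(163,135)),("td",(247,140)),("tb",(335,135))): print(n,*top(c,p,W,s,50,40,6,"any"))
E
```

```text
table z [np.float64(-0.7), np.float64(0.3), np.float64(0.0), np.float64(-1.6)]
p1 74.2 [431.7 106.8] [432.1 106.3] [46.6 46.5  2.2] 260
p2 71.4 [ 447.1 -239.8] [ 447.5 -240. ] [48.2 47.4 45.8] 257
b1 39.6 [447.6 235.9] [447.1 235.6] [45.6 46.2  1.6] 267
b2 39.6 [ 419.4 -123.1] [ 420.2 -122.5] [45.1 45.3  1.5] 267
din 22.8 [405.9 348.9] [407.2 348.4] [ 23.1 148.6  77.9] 387
small 16.9 [335.9 225.6] [336.1 225.9] [101.7  15.8  64.9] 197
spool [441.8   5.9] [441.7   6. ] [52.7 52.6  1.6] 330
glass [ 405.8 -340.1] [ 405.8 -338.3] [65.  63.9 89.7] 138
pink [ 335.1 -182.3] [ 335.2 -182.3] [46.8 46.4 33.5] 280
tp [631.6 228.8] [644.3 231. ] [180.9 253.6   0.7] 835
td [638.1  12.1] [636.9  19.8] [252.  182.3  86.4] 912
tb [ 665.2 -254.6] [ 654.5 -253.6] [220.9 180.9  89.3] 1012
```

```bash
cat >> h.py <<'E'
def go(x,y,z,yaw):
    "shares to reach TCP (x,y,z) with the tool's y axis at yaw degrees in the world (mod 180)"
    s=bot.state(); T=R.from_rotvec(s["tcp_rot"]); t=T.inv().apply(np.array([x,y,z])-s["eef_pos"])/200
    ty=T.apply([0,1,0]); a=np.degrees(np.arctan2(ty[1],ty[0]))
    print("at",s["eef_pos"].round(1),"yaw",a.round(2),"t",round(s["t"],2),"w",s["grip_width"].round(1),"ff",round(s["finger_force"],1),"-> trans",t.round(3),"turn",round(-((yaw-a+90)%180-90)/30,3))
E
python3 - <<'E'
from h import *
p=cv2.imread("pics/top0.png")[:,:,::-1].copy(); d=np.load("top0.npy"); c=vision.calibration("top"); W=world(c,d)
for n,lo,hi in(("tp",(540,120),(760,340)),("td",(540,-105),(760,128)),("tb",(540,-380),(760,-130))):
    m=(abs(W[...,2]-40)<4)&(W[...,0]>lo[0])&(W[...,0]<hi[0])&(W[...,1]>lo[1])&(W[...,1]<hi[1])
    m=m.astype(np.uint8); k,l,s,_=cv2.connectedComponentsWithStats(m); m=l==1+s[1:,4].argmax()
    v,u=np.nonzero(m); q=onplane(c,np.c_[u,v],40); print(n,cv2.minAreaRect(q.astype(np.float32)))
go(407,348.5,140,77.9)
E
```

```text
tp ((644.1121215820312, 237.7489013671875), (200.82032775878906, 180.0018310546875), 89.68110656738281)
td ((636.1051025390625, 4.079490661621094), (220.13832092285156, 182.07662963867188), 86.51972198486328)
tb ((655.4132690429688, -253.8398895263672), (220.00135803222656, 181.1600799560547), 88.7000503540039)Traceback (most recent call last):
  File "<stdin>", line 7, in <module>
  File "h.py", line 29, in go
    print("at",s["eef_pos"].round(1),"yaw",a.round(2),"t",round(s["t"],2),"w",s["grip_width"].round(1),"ff",round(s["finger_force"],1),"-> trans",t.round(3),"turn",round(-((yaw-a+90)%180-90)/30,3))
                                                                              ^^^^^^^^^^^^^^^^^^^^^
AttributeError: 'float' object has no attribute 'round'
```

```bash
sed -i 's/s\["grip_width"\].round(1)/round(float(s["grip_width"]),1)/' h.py
python3 - <<'E'
from h import *
go(407,348.5,140,77.9)
E
```

```text
at [134.8 584.1 230.5] yaw 77.0 t 0.1 w 85.2 ff 0.0 -> trans [-1.591 -0.841  0.454] turn -0.03
```

```bash
r='{"grip":60,"translation":[-0.8,-0.42,0.2],"turn":-0.03}'; python3 -m jog '[{"grip":60,"translation":[-0.8,-0.42,0.2],"turn":-0.03},{"grip":60,"translation":[-0.8,-0.42,0.2],"turn":-0.03},{"grip":60,"translation":[-0.8,-0.42,0.2],"turn":-0.03},{"grip":60,"translation":[-0.8,-0.42,0.2],"turn":-0.03},{"grip":60,"translation":[-0.8,-0.42,0.2],"turn":-0.03}]' 30
python3 -m jog '[{"grip":60,"translation":[-0.79,-0.42,0.25],"turn":0},{"grip":60,"translation":[-0.79,-0.42,0.25],"turn":0},{"grip":60,"translation":[-0.79,-0.42,0.25],"turn":0},{"grip":60,"translation":[-0.79,-0.42,0.25],"turn":0},{"grip":60,"translation":[-0.79,-0.42,0.25],"turn":0},{"grip":60,"translation":[-0.79,-0.42,0.25],"turn":0},{"grip":60,"translation":[-0.79,-0.42,0.25],"turn":0}]'
python3 - <<'E'
from h import *
go(407,348.5,140,77.9)
c=vision.calibration("wrist"); p,d=vision.read_camera("wrist"); cv2.imwrite("pics/w1.png",p[:,:,::-1])
print(c)
E
```

```text
t: 0.52
eef_pos: [274.0, 462.9, 189.7]
tcp_rot: [0.335, 3.123, -0.005]
wrist_force: [-0.5, 0.3, 0.2]
grip_width: 51.3
finger_force: 0.0
t: 1.1
eef_pos: [409.0, 350.5, 140.6]
tcp_rot: [-0.335, -3.122, 0.001]
wrist_force: [-0.0, 0.2, -0.1]
grip_width: 51.3
finger_force: 0.0
at [409.  350.5 140.6] yaw 77.76 t 1.1 w 51.3 ff 0.0 -> trans [ 0.007 -0.012  0.003] turn -0.005
{'fovy': 67.44221118879051, 'cx': 259.814877715967, 'cy': 189.42622330510733, 'D': array([-0.00807809,  0.        ,  0.        ,  0.        ,  0.        ]), 'eye': array([334.75231148, 366.15600225, 283.01043027]), 'orientation': array([2.25474054, 1.81982113, 0.27079724])}
```

View pics/w1.png

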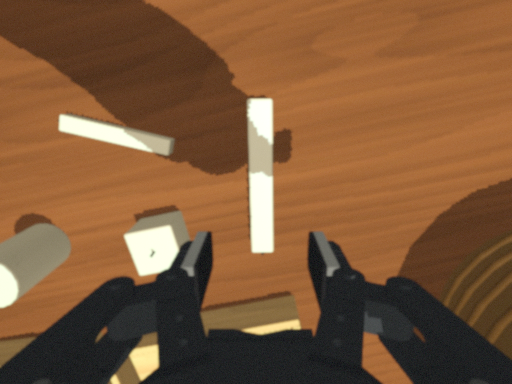

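The wrist view shows the dinner candle from (260,98) to (262,252), centred between the fingers. Next I measure it from here.

Run:
```python
from h import *
c=vision.calibration("wrist"); p,d=vision.read_camera("wrist"); W=world(c,d)
hsv=cv2.cvtColor(p,cv2.COLOR_RGB2HSV)
m=((abs(W[...,2]-22)<5)); m[:, :235]=0; m[:,290:]=0; m[:85]=0; m[258:]=0
v,u=np.nonzero(m); print(len(v), cv2.minAreaRect(onplane(c,np.c_[u,v],22).astype(np.float32)))
go(407,348.5,4,77.9)
```

```text
3554 ((404.95556640625, 351.1156005859375), (21.789148330688477, 148.9104461669922), 78.87193298339844)
at [408.3 352.  141.4] yaw 77.93 t 1.2 w 51.1 ff 0.0 -> trans [ 0.002 -0.019  0.687] turn 0.001
```

```bash
python3 -m jog '[{"grip":60,"translation":[0.01,-0.012,0.2],"turn":-0.02},{"grip":60,"translation":[0.01,-0.012,0.4],"turn":-0.02},{"grip":60,"translation":[0.01,-0.012,0.55],"turn":-0.02},{"grip":60,"translation":[0.01,-0.012,0.63],"turn":-0.02},{"grip":60,"translation":[0.01,-0.012,0.685],"turn":-0.02},{"grip":60,"translation":[0.01,-0.012,0.685],"turn":-0.02},{"grip":10,"translation":[0.01,-0.012,0.685],"turn":-0.02},{"grip":10,"translation":[0.01,-0.012,0.685],"turn":-0.02}]' 30
python3 -m jog '[{"grip":10,"translation":[0,0,0],"turn":0},{"grip":10,"translation":[0,0,0],"turn":0},{"grip":10,"translation":[0,0,0],"turn":0},{"grip":10,"translation":[0,0,0],"turn":0}]'
```

```text
t: 1.87
eef_pos: [407.1, 351.0, 5.8]
tcp_rot: [0.313, 3.124, 0.003]
wrist_force: [-0.5, -0.3, 0.0]
grip_width: 27.6
finger_force: 0.0
t: 2.2
eef_pos: [407.6, 351.0, 6.1]
tcp_rot: [0.314, 3.124, 0.005]
wrist_force: [-0.6, 0.7, 6.3]
grip_width: 20.8
finger_force: 30.6
```

```bash
python3 -m jog '[{"grip":10,"translation":[0,0,-0.1],"turn":0},{"grip":10,"translation":[0,0,-0.3],"turn":0},{"grip":10,"translation":[0,0,-0.5],"turn":0},{"grip":10,"translation":[0,0,-0.6],"turn":0.2},{"grip":10,"translation":[0,0,-0.6],"turn":0.43},{"grip":10,"translation":[0,0,-0.6],"turn":0.67},{"grip":10,"translation":[0,0,-0.6],"turn":0.9},{"grip":10,"translation":[0,0,-0.6],"turn":0.9}]'
python3 - <<'E'
from h import *
go(608,6,126,-3.5)
E
```

```text
t: 2.87
eef_pos: [406.6, 349.7, 125.1]
tcp_rot: [1.04, 2.964, 0.002]
wrist_force: [0.8, -0.2, -1.6]
grip_width: 21.2
finger_force: 29.7
at [406.6 349.7 125.1] yaw 51.32 t 2.87 w 21.2 ff 29.7 -> trans [-1.86  -0.712 -0.005] turn 1.827
```

```bash
python3 -m jog '[{"grip":10,"translation":[-0.19,-0.07,0],"turn":0.23},{"grip":10,"translation":[-0.38,-0.14,0],"turn":0.46},{"grip":10,"translation":[-0.57,-0.21,0],"turn":0.69},{"grip":10,"translation":[-0.76,-0.28,0],"turn":0.9},{"grip":10,"translation":[-0.93,-0.356,0],"turn":0.91},{"grip":10,"translation":[-0.93,-0.356,0],"turn":0.91},{"grip":10,"translation":[-0.93,-0.356,0],"turn":0.91}]'
python3 - <<'E'
from h import *
go(608,6,126,-3.5)
E
```

```text
t: 3.45
eef_pos: [508.4, 176.4, 124.4]
tcp_rot: [-1.708, -2.637, -0.0]
wrist_force: [0.3, -0.3, -0.2]
grip_width: 21.2
finger_force: 29.7
at [508.4 176.4 124.4] yaw 24.15 t 3.45 w 21.2 ff 29.7 -> trans [-0.981  0.106 -0.008] turn 0.922
```

```bash
python3 -m jog '[{"grip":10,"translation":[-0.19,0.02,0],"turn":0.23},{"grip":10,"translation":[-0.38,0.04,0],"turn":0.46},{"grip":10,"translation":[-0.57,0.06,0],"turn":0.69},{"grip":10,"translation":[-0.76,0.08,0],"turn":0.92},{"grip":10,"translation":[-0.98,0.106,0],"turn":0.92},{"grip":10,"translation":[-0.98,0.106,0],"turn":0.92},{"grip":10,"translation":[-0.98,0.106,0],"turn":0.92},{"grip":10,"translation":[-0.98,0.106,0],"turn":0.92}]'
python3 - <<'E'
from h import *
go(608,6,15,-3.5)
c=vision.calibration("wrist"); p,d=vision.read_camera("wrist"); cv2.imwrite("pics/w2.png",p[:,:,::-1])
E
```

```text
t: 4.12
eef_pos: [606.7, 9.3, 124.0]
tcp_rot: [-2.283, -2.156, 0.0]
wrist_force: [-0.4, -0.0, -0.5]
grip_width: 21.6
finger_force: 29.7
at [606.7   9.3 124. ] yaw -3.26 t 4.12 w 21.6 ff 29.7 -> trans [-0.016  0.008  0.545] turn 0.008
```

View pics/w2.png

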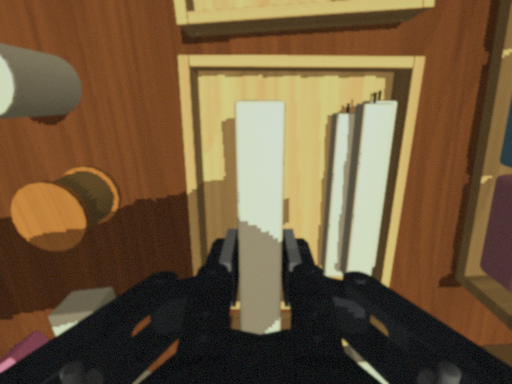

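The wrist view shows the held candle from (260,100) to (260,333), parallel to the stock on the right and over the empty part of the tray. I'll lower it.

```bash
python3 -m jog '[{"grip":10,"translation":[-0.016,0.008,0.15],"turn":0.01},{"grip":10,"translation":[-0.016,0.008,0.3],"turn":0.01},{"grip":10,"translation":[-0.016,0.008,0.42],"turn":0.01},{"grip":10,"translation":[-0.016,0.008,0.5],"turn":0.01},{"grip":10,"translation":[-0.016,0.008,0.53],"turn":0.01},{"grip":10,"translation":[-0.016,0.008,0.54],"turn":0.01},{"grip":10,"translation":[-0.016,0.008,0.545],"turn":0.01},{"grip":10,"translation":[-0.016,0.008,0.545],"turn":0.01}]'
```

```text
t: 4.83
eef_pos: [609.5, 5.5, 16.5]
tcp_rot: [2.29, 2.149, 0.002]
wrist_force: [-0.2, 0.4, -1.0]
grip_width: 21.2
finger_force: 29.8
```

```bash
python3 -m jog '[{"grip":10,"translation":[0,0,0.006],"turn":0},{"grip":10,"translation":[0,0,0.012],"turn":0},{"grip":10,"translation":[0,0,0.012],"turn":0},{"grip":10,"translation":[0,0,0.012],"turn":0}]'
```

```text
t: 5.17
eef_pos: [609.9, 4.9, 14.1]
tcp_rot: [2.291, 2.148, 0.003]
wrist_force: [-0.1, 1.0, 4.6]
grip_width: 21.3
finger_force: 30.5
```

Contact. I release and rise.

```bash
python3 -m jog '[{"grip":35,"translation":[0,0,0],"turn":0},{"grip":45,"translation":[0,0,0],"turn":0},{"grip":45,"translation":[0,0,0],"turn":0},{"grip":45,"translation":[0,0,-0.1],"turn":0},{"grip":45,"translation":[0,0,-0.25],"turn":0},{"grip":45,"translation":[0,0,-0.45],"turn":0},{"grip":80,"translation":[0,0,-0.65],"turn":0},{"grip":80,"translation":[0,0,-0.7],"turn":0}]'
python3 - <<'E'
from h import *
c=vision.calibration("wrist"); p,d=vision.read_camera("wrist"); cv2.imwrite("pics/w3.png",p[:,:,::-1])
go(432,107,150,90)
E
```

```text
t: 5.83
eef_pos: [611.9, 4.7, 159.3]
tcp_rot: [2.288, 2.145, 0.009]
wrist_force: [0.9, 0.3, 0.1]
grip_width: 61.2
finger_force: 0.0
at [612.2   4.7 159.1] yaw -3.7 t 5.88 w 67.8 ff 0.0 -> trans [ 0.452 -0.933  0.037] turn 2.877
```

View pics/w3.png

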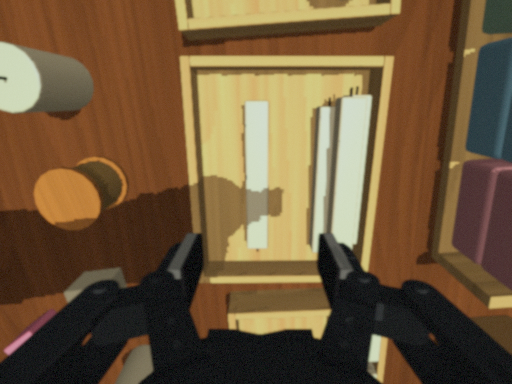

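The candle lies flat at (257,100)-(257,248), parallel to the stock. For the pillars and blocks I'll keep the tool's closing line along x, which needs no more big turns.

```bash
python3 -m jog '[{"grip":85,"translation":[0.09,-0.18,0],"turn":-0.12},{"grip":85,"translation":[0.18,-0.36,0],"turn":-0.12},{"grip":85,"translation":[0.27,-0.54,0],"turn":-0.12},{"grip":85,"translation":[0.36,-0.72,0],"turn":-0.12},{"grip":85,"translation":[0.45,-0.93,0.03],"turn":-0.12},{"grip":85,"translation":[0.45,-0.93,0.03],"turn":-0.12},{"grip":85,"translation":[0.45,-0.93,0.03],"turn":-0.12}]' 40
python3 - <<'E'
from h import *
c=vision.calibration("wrist"); p,d=vision.read_camera("wrist"); cv2.imwrite("pics/w4.png",p[:,:,::-1]); W=world(c,d)
m=(abs(W[...,2]-75)<6)&(np.hypot(W[...,0]-432,W[...,1]-107)<40)
v,u=np.nonzero(m); print(len(v), cv2.minAreaRect(onplane(c,np.c_[u,v],75).astype(np.float32)))
m=(abs(W[...,2]-40)<6)&(np.hypot(W[...,0]-447,W[...,1]-236)<40)
v,u=np.nonzero(m); print(len(v), len(v) and cv2.minAreaRect(onplane(c,np.c_[u,v],40).astype(np.float32)))
go(432,107,34,0)
E
```

```text
t: 6.47
eef_pos: [425.6, 107.0, 145.7]
tcp_rot: [-2.219, -2.221, 0.004]
wrist_force: [0.9, 0.0, 0.1]
grip_width: 72.6
finger_force: 0.0
2927 ((430.14581298828125, 108.91426086425781), (48.72441864013672, 48.454795837402344), 45.595149993896484)
3393 ((446.0401306152344, 234.66049194335938), (45.35734558105469, 39.42906951904297), 0.09782708436250687)
at [427.9 106.8 146.3] yaw -0.0 t 6.52 w 72.6 ff 0.0 -> trans [0.001 0.021 0.562] turn -0.0
```

```bash
python3 -m jog '[{"grip":85,"translation":[0.005,0.012,0.05],"turn":0},{"grip":85,"translation":[0.005,0.012,0.2],"turn":0},{"grip":85,"translation":[0.005,0.012,0.35],"turn":0},{"grip":85,"translation":[0.005,0.012,0.48],"turn":0},{"grip":85,"translation":[0.005,0.012,0.56],"turn":0},{"grip":85,"translation":[0.005,0.012,0.56],"turn":0},{"grip":40,"translation":[0.005,0.012,0.56],"turn":0},{"grip":40,"translation":[0.005,0.012,0.56],"turn":0}]' 40
python3 -m jog '[{"grip":40,"translation":[0,0,0],"turn":0},{"grip":40,"translation":[0,0,0],"turn":0},{"grip":40,"translation":[0,0,0],"turn":0}]'
python3 - <<'E'
from h import *
go(612,296,120,0)
E
```

```text
t: 7.18
eef_pos: [432.6, 107.4, 35.3]
tcp_rot: [2.224, 2.218, 0.001]
wrist_force: [1.9, 0.5, 2.4]
grip_width: 49.5
finger_force: 4.5
t: 7.43
eef_pos: [432.1, 107.7, 35.7]
tcp_rot: [2.223, 2.219, 0.002]
wrist_force: [0.2, 0.3, -0.8]
grip_width: 49.2
finger_force: 41.5
at [432.1 107.7  35.7] yaw -0.1 t 7.43 w 49.2 ff 41.5 -> trans [ 0.943  0.898 -0.42 ] turn -0.003
```

```bash
python3 -m jog '[{"grip":40,"translation":[0,0,-0.08],"turn":0},{"grip":40,"translation":[0,0,-0.25],"turn":0},{"grip":40,"translation":[0,0,-0.42],"turn":0},{"grip":40,"translation":[0.14,0.14,-0.44],"turn":0},{"grip":40,"translation":[0.28,0.28,-0.44],"turn":0},{"grip":40,"translation":[0.42,0.42,-0.44],"turn":0},{"grip":40,"translation":[0.56,0.55,-0.44],"turn":0},{"grip":40,"translation":[0.7,0.69,-0.44],"turn":0}]'
python3 - <<'E'
from h import *
go(612,296,124,0)
E
```

```text
t: 8.1
eef_pos: [570.5, 248.9, 123.6]
tcp_rot: [2.223, 2.22, 0.001]
wrist_force: [0.4, -0.6, -0.9]
grip_width: 49.0
finger_force: 42.0
at [570.5 248.9 123.6] yaw -0.08 t 8.1 w 49.0 ff 42.0 -> trans [ 0.236  0.207 -0.002] turn -0.003
```

```bash
python3 -m jog '[{"grip":40,"translation":[0.12,0.1,0],"turn":0},{"grip":40,"translation":[0.22,0.19,0],"turn":0},{"grip":40,"translation":[0.24,0.21,0.03],"turn":0},{"grip":40,"translation":[0.24,0.21,0.15],"turn":0},{"grip":40,"translation":[0.24,0.21,0.27],"turn":0},{"grip":40,"translation":[0.24,0.21,0.35],"turn":0},{"grip":40,"translation":[0.24,0.21,0.38],"turn":0},{"grip":40,"translation":[0.24,0.21,0.39],"turn":0}]'
python3 -m jog '[{"grip":40,"translation":[0,0,0],"turn":0}]'
```

```text
t: 8.77
eef_pos: [610.4, 294.5, 44.0]
tcp_rot: [-2.223, -2.219, 0.004]
wrist_force: [-0.1, 0.1, -1.5]
grip_width: 49.3
finger_force: 42.2
t: 8.85
eef_pos: [611.4, 295.0, 45.1]
tcp_rot: [-2.223, -2.219, 0.0]
wrist_force: [-0.1, -0.3, -1.2]
grip_width: 49.3
finger_force: 42.2
```

```bash
python3 -m jog '[{"grip":40,"translation":[0,0,0.004],"turn":0},{"grip":40,"translation":[0,0,0.008],"turn":0},{"grip":40,"translation":[0,0,0.008],"turn":0},{"grip":40,"translation":[0,0,0.008],"turn":0}]'
```

```text
t: 9.18
eef_pos: [611.9, 295.4, 43.9]
tcp_rot: [2.223, 2.219, 0.001]
wrist_force: [0.9, 0.7, -1.6]
grip_width: 49.2
finger_force: 42.2
```

```bash
python3 -m jog '[{"grip":40,"translation":[0,0,0.004],"turn":0},{"grip":40,"translation":[0,0,0.008],"turn":0},{"grip":40,"translation":[0,0,0.008],"turn":0},{"grip":40,"translation":[0,0,0.008],"turn":0}]'
```

```text
t: 9.52
eef_pos: [612.0, 295.5, 43.5]
tcp_rot: [2.223, 2.219, 0.002]
wrist_force: [-2.8, -2.5, 9.3]
grip_width: 49.3
finger_force: 43.1
```

```bash
python3 -m jog '[{"grip":72,"translation":[0,0,0],"turn":0},{"grip":72,"translation":[0,0,0],"turn":0},{"grip":72,"translation":[0,0,0],"turn":0},{"grip":72,"translation":[0,0,-0.1],"turn":0},{"grip":72,"translation":[0,0,-0.27],"turn":0},{"grip":80,"translation":[0,0,-0.43],"turn":0},{"grip":80,"translation":[-0.06,-0.17,-0.5],"turn":0},{"grip":80,"translation":[-0.13,-0.34,-0.5],"turn":0}]'
python3 - <<'E'
from h import *
go(446.5,235.3,110,0)
E
```

```text
t: 10.18
eef_pos: [547.2, 271.3, 145.9]
tcp_rot: [2.222, 2.217, 0.013]
wrist_force: [-1.1, 0.2, 0.1]
grip_width: 68.5
finger_force: 0.0
at [547.2 271.3 145.9] yaw -0.11 t 10.18 w 68.5 ff 0.0 -> trans [-0.182 -0.504  0.175] turn -0.004
```

```bash
python3 -m jog '[{"grip":80,"translation":[-0.07,-0.19,0],"turn":-0.03},{"grip":80,"translation":[-0.14,-0.38,0],"turn":-0.03},{"grip":80,"translation":[-0.182,-0.5,0.03],"turn":-0.03},{"grip":80,"translation":[-0.182,-0.5,0.03],"turn":-0.03},{"grip":80,"translation":[-0.182,-0.5,0.03],"turn":-0.03}]'
python3 - <<'E'
from h import *
c=vision.calibration("wrist"); p,d=vision.read_camera("wrist"); cv2.imwrite("pics/w5.png",p[:,:,::-1]); W=world(c,d)
m=(abs(W[...,2]-40)<5)&(np.hypot(W[...,0]-447,W[...,1]-236)<40)
v,u=np.nonzero(m); print(len(v), len(v) and cv2.minAreaRect(onplane(c,np.c_[u,v],40).astype(np.float32)))
go(446.5,235.3,11,1)
E
```

```text
t: 10.6
eef_pos: [442.4, 232.7, 135.7]
tcp_rot: [-2.205, -2.237, 0.0]
wrist_force: [1.1, 0.0, 1.0]
grip_width: 68.4
finger_force: 0.0
2704 ((446.05474853515625, 239.44027709960938), (45.931358337402344, 45.62643051147461), 89.65348052978516)
at [444.  233.5 136.1] yaw 0.81 t 10.65 w 68.5 ff 0.0 -> trans [0.009 0.012 0.626] turn -0.006
```

View pics/w5.png

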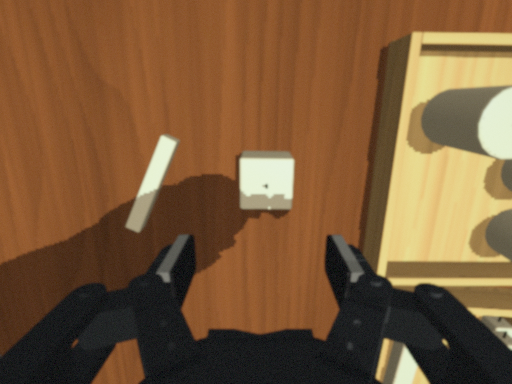

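The block sits at (266,182), square to the fingers and centred between them. I'll descend and grasp it.

```bash
python3 -m jog '[{"grip":80,"translation":[0.018,0.012,0.12],"turn":0},{"grip":80,"translation":[0.018,0.012,0.28],"turn":0},{"grip":80,"translation":[0.018,0.012,0.43],"turn":0},{"grip":80,"translation":[0.018,0.012,0.56],"turn":0},{"grip":80,"translation":[0.018,0.012,0.625],"turn":0},{"grip":80,"translation":[0.018,0.012,0.625],"turn":0},{"grip":35,"translation":[0.018,0.012,0.625],"turn":0},{"grip":35,"translation":[0.018,0.012,0.625],"turn":0}]' 35
python3 -m jog '[{"grip":35,"translation":[0,0,0],"turn":0},{"grip":35,"translation":[0,0,0],"turn":0},{"grip":35,"translation":[0,0,0],"turn":0}]'
python3 - <<'E'
from h import *
go(630,-208,120,-1)
E
```

```text
t: 11.32
eef_pos: [447.7, 237.6, 11.6]
tcp_rot: [2.206, 2.236, 0.003]
wrist_force: [-1.8, -0.4, 28.3]
grip_width: 45.6
finger_force: 31.6
t: 11.57
eef_pos: [446.9, 237.3, 11.7]
tcp_rot: [2.205, 2.236, 0.003]
wrist_force: [0.4, -0.4, 2.5]
grip_width: 45.2
finger_force: 37.3
at [446.9 237.3  11.7] yaw 0.8 t 11.57 w 45.2 ff 37.3 -> trans [-2.238  0.885 -0.542] turn 0.06
```

```bash
python3 -m jog '[{"grip":35,"translation":[0,0,-0.08],"turn":0},{"grip":35,"translation":[0,0,-0.25],"turn":0},{"grip":35,"translation":[0,0,-0.42],"turn":0},{"grip":35,"translation":[-0.18,0.06,-0.52],"turn":0.06},{"grip":35,"translation":[-0.38,0.12,-0.52],"turn":0.06},{"grip":35,"translation":[-0.58,0.18,-0.52],"turn":0.06},{"grip":35,"translation":[-0.78,0.24,-0.52],"turn":0.06},{"grip":35,"translation":[-0.98,0.3,-0.52],"turn":0.06}]'
python3 -m jog '[{"grip":35,"translation":[-0.19,0.06,0],"turn":0},{"grip":35,"translation":[-0.38,0.12,0],"turn":0},{"grip":35,"translation":[-0.57,0.18,0],"turn":0},{"grip":35,"translation":[-0.76,0.24,0],"turn":0},{"grip":35,"translation":[-0.95,0.3,0],"turn":0},{"grip":35,"translation":[-0.95,0.3,0],"turn":0}]'
python3 - <<'E'
from h import *
go(629,-298,120,-1.3)
E
```

```text
t: 12.23
eef_pos: [508.7, 41.4, 115.7]
tcp_rot: [2.239, 2.202, 0.002]
wrist_force: [1.1, 1.6, -0.7]
grip_width: 45.6
finger_force: 37.0
t: 12.73
eef_pos: [567.2, -154.8, 115.5]
tcp_rot: [2.244, 2.191, -0.001]
wrist_force: [0.5, -0.0, -0.3]
grip_width: 45.1
finger_force: 36.9
at [ 567.2 -154.8  115.5] yaw -1.35 t 12.73 w 45.1 ff 36.9 -> trans [-0.709  0.326 -0.019] turn -0.002
```

```bash
python3 -m jog '[{"grip":35,"translation":[-0.18,0.08,0],"turn":0},{"grip":35,"translation":[-0.36,0.16,0],"turn":0},{"grip":35,"translation":[-0.54,0.25,0],"turn":0},{"grip":35,"translation":[-0.71,0.325,0],"turn":0},{"grip":35,"translation":[-0.71,0.325,0.1],"turn":0},{"grip":35,"translation":[-0.71,0.325,0.15],"turn":0},{"grip":35,"translation":[-0.71,0.325,0.15],"turn":0}]'
python3 - <<'E'
from h import *
c=vision.calibration("wrist"); p,d=vision.read_camera("wrist"); cv2.imwrite("pics/w6.png",p[:,:,::-1]); W=world(c,d)
m=(abs(W[...,2]-40)<4)&(W[...,1]<-130)
v,u=np.nonzero(m); print(W[m][:,:2].min(0),W[m][:,:2].max(0))
go(629,-298,21,-1.3)
E
```

```text
t: 13.32
eef_pos: [625.0, -289.9, 81.6]
tcp_rot: [-2.237, -2.198, 0.003]
wrist_force: [-1.2, 1.4, -1.1]
grip_width: 45.4
finger_force: 36.9
[ 423.69308555 -362.85661678] [ 746.10358076 -159.24600518]
at [ 625.4 -289.6   82.9] yaw -0.98 t 13.37 w 45.4 ff 36.9 -> trans [-0.042  0.02   0.309] turn 0.011
```

View pics/w6.png

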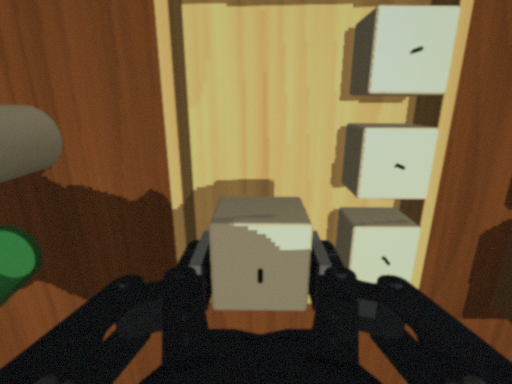

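The held block hangs over the empty near part, with the stock on the right at (400,60), (395,160) and (380,250). I'll descend with a small correction.

```bash
python3 -m jog '[{"grip":35,"translation":[-0.03,0.02,0.03],"turn":0},{"grip":35,"translation":[-0.035,0.02,0.1],"turn":0},{"grip":35,"translation":[-0.035,0.02,0.2],"turn":0},{"grip":35,"translation":[-0.035,0.02,0.26],"turn":0},{"grip":35,"translation":[-0.035,0.02,0.29],"turn":0},{"grip":35,"translation":[-0.035,0.02,0.3],"turn":0},{"grip":35,"translation":[-0.035,0.02,0.3],"turn":0}]'
python3 -m jog '[{"grip":35,"translation":[0,0,0],"turn":0}]'
```

```text
t: 13.95
eef_pos: [631.2, -297.8, 24.7]
tcp_rot: [-2.24, -2.202, 0.0]
wrist_force: [-0.5, 0.4, -1.2]
grip_width: 45.5
finger_force: 37.0
t: 14.03
eef_pos: [631.9, -298.2, 25.6]
tcp_rot: [2.239, 2.202, 0.001]
wrist_force: [-0.3, 0.7, -1.2]
grip_width: 45.2
finger_force: 37.0
```

```bash
python3 -m jog '[{"grip":35,"translation":[0,-0.01,0.008],"turn":0},{"grip":35,"translation":[0,-0.01,0.015],"turn":0},{"grip":35,"translation":[0,-0.01,0.02],"turn":0},{"grip":35,"translation":[0,-0.01,0.025],"turn":0},{"grip":35,"translation":[0,-0.01,0.03],"turn":0},{"grip":35,"translation":[0,-0.01,0.03],"turn":0},{"grip":35,"translation":[0,-0.01,0.03],"turn":0}]'
```

```text
t: 14.62
eef_pos: [629.4, -298.3, 19.8]
tcp_rot: [2.24, 2.202, 0.0]
wrist_force: [-3.2, 1.1, 6.6]
grip_width: 45.5
finger_force: 37.6
```

```bash
python3 -m jog '[{"grip":68,"translation":[0,0,0],"turn":0},{"grip":68,"translation":[0,0,0],"turn":0},{"grip":68,"translation":[0,0,0],"turn":0},{"grip":68,"translation":[0,0,-0.1],"turn":0},{"grip":68,"translation":[0,0,-0.27],"turn":0},{"grip":68,"translation":[0,0,-0.45],"turn":0},{"grip":85,"translation":[0,0,-0.63],"turn":0},{"grip":85,"translation":[0.1,-0.18,-0.63],"turn":0}]' 40
python3 -m jog '[{"grip":85,"translation":[0.06,-0.18,0],"turn":0},{"grip":85,"translation":[0.12,-0.36,0],"turn":0},{"grip":85,"translation":[0.18,-0.54,0],"turn":0},{"grip":85,"translation":[0.2,-0.73,0],"turn":0},{"grip":85,"translation":[0.2,-0.73,0],"turn":0},{"grip":85,"translation":[0.2,-0.73,0],"turn":0}]'
python3 - <<'E'
from h import *
c=vision.calibration("wrist"); p,d=vision.read_camera("wrist"); cv2.imwrite("pics/w7.png",p[:,:,::-1]); W=world(c,d)
m=(abs(W[...,2]-75)<6)&(np.hypot(W[...,0]-447,W[...,1]+240)<40)
v,u=np.nonzero(m); print(len(v), cv2.minAreaRect(onplane(c,np.c_[u,v],75).astype(np.float32)))
go(447,-240,35,0)
E
```

```text
t: 15.28
eef_pos: [606.7, -284.1, 155.9]
tcp_rot: [2.224, 2.185, 0.013]
wrist_force: [2.6, -1.0, 2.8]
grip_width: 72.6
finger_force: 0.0
t: 15.78
eef_pos: [446.2, -234.3, 144.7]
tcp_rot: [-2.241, -2.2, 0.0]
wrist_force: [1.5, -1.1, 0.0]
grip_width: 72.5
finger_force: 0.0
2907 ((446.1610412597656, -237.5897674560547), (49.175498962402344, 48.74702453613281), 53.58331298828125)
at [ 448.3 -235.1  145.1] yaw -1.03 t 15.83 w 72.8 ff 0.0 -> trans [-0.024 -0.007  0.551] turn -0.034
```

View pics/w7.png

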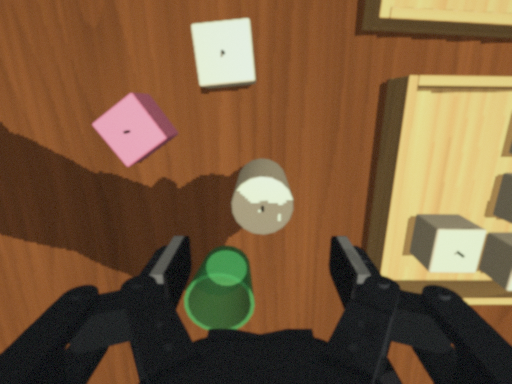

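Pillar 2 is at (262,200), centred between the fingers. The glass at (220,290) is clear, the placed block stands at (455,245), and block 2 is at (223,52).

```bash
python3 -m jog '[{"grip":85,"translation":[-0.02,-0.008,0.1],"turn":0},{"grip":85,"translation":[-0.02,-0.008,0.25],"turn":0},{"grip":85,"translation":[-0.02,-0.008,0.4],"turn":0},{"grip":85,"translation":[-0.02,-0.008,0.5],"turn":0},{"grip":85,"translation":[-0.02,-0.008,0.55],"turn":0},{"grip":85,"translation":[-0.02,-0.008,0.55],"turn":0},{"grip":40,"translation":[-0.02,-0.008,0.55],"turn":0},{"grip":40,"translation":[-0.02,-0.008,0.55],"turn":0}]' 40
python3 -m jog '[{"grip":40,"translation":[0,0,0],"turn":0},{"grip":40,"translation":[0,0,0],"turn":0},{"grip":40,"translation":[0,0,0],"turn":0}]'
python3 - <<'E'
from h import *
go(612,196,130,0)
E
```

```text
t: 16.5
eef_pos: [448.3, -239.7, 35.9]
tcp_rot: [2.239, 2.201, 0.001]
wrist_force: [0.1, -1.6, 4.4]
grip_width: 49.6
finger_force: 4.7
t: 16.75
eef_pos: [448.1, -239.6, 36.1]
tcp_rot: [2.238, 2.2, 0.002]
wrist_force: [-0.6, -0.1, 5.4]
grip_width: 49.2
finger_force: 41.7
at [ 448.1 -239.6   36.1] yaw -0.99 t 16.75 w 49.2 ff 41.7 -> trans [ 2.191  0.783 -0.47 ] turn -0.033
```

```bash
python3 -m jog '[{"grip":40,"translation":[0,0,-0.08],"turn":0},{"grip":40,"translation":[0,0,-0.25],"turn":0},{"grip":40,"translation":[0,0,-0.42],"turn":0},{"grip":40,"translation":[0.18,0.06,-0.47],"turn":0},{"grip":40,"translation":[0.38,0.12,-0.47],"turn":0},{"grip":40,"translation":[0.58,0.18,-0.47],"turn":0},{"grip":40,"translation":[0.78,0.25,-0.47],"turn":0},{"grip":40,"translation":[0.98,0.32,-0.47],"turn":0}]'
python3 -m jog '[{"grip":40,"translation":[0.19,0.07,0],"turn":0},{"grip":40,"translation":[0.38,0.14,0],"turn":0},{"grip":40,"translation":[0.57,0.21,0],"turn":0},{"grip":40,"translation":[0.76,0.28,0],"turn":0},{"grip":40,"translation":[0.95,0.35,0],"turn":0},{"grip":40,"translation":[0.95,0.35,0],"turn":0}]'
python3 - <<'E'
from h import *
go(612,196,130,0)
E
```

```text
t: 17.42
eef_pos: [513.7, -43.9, 129.3]
tcp_rot: [2.241, 2.201, 0.001]
wrist_force: [1.0, -0.5, -2.3]
grip_width: 49.4
finger_force: 41.8
t: 17.92
eef_pos: [589.2, 149.9, 129.0]
tcp_rot: [-2.234, -2.208, -0.007]
wrist_force: [0.7, -0.1, -1.7]
grip_width: 49.4
finger_force: 41.9
at [589.2 149.9 129. ] yaw -0.65 t 17.92 w 49.4 ff 41.9 -> trans [ 0.232  0.111 -0.004] turn -0.022
```

```bash
python3 -m jog '[{"grip":40,"translation":[0.15,0.07,0],"turn":0},{"grip":40,"translation":[0.23,0.11,0],"turn":0},{"grip":40,"translation":[0.23,0.11,0.05],"turn":0},{"grip":40,"translation":[0.23,0.11,0.18],"turn":0},{"grip":40,"translation":[0.23,0.11,0.3],"turn":0},{"grip":40,"translation":[0.23,0.11,0.38],"turn":0},{"grip":40,"translation":[0.23,0.11,0.41],"turn":0},{"grip":40,"translation":[0.23,0.11,0.41],"turn":0}]'
python3 -m jog '[{"grip":40,"translation":[0,0,0],"turn":0}]'
```

```text
t: 18.58
eef_pos: [607.7, 187.6, 45.5]
tcp_rot: [-2.24, -2.201, 0.005]
wrist_force: [-0.6, -0.0, -0.1]
grip_width: 49.2
finger_force: 42.3
t: 18.67
eef_pos: [609.3, 188.1, 46.8]
tcp_rot: [-2.241, -2.201, 0.001]
wrist_force: [0.8, 0.3, 0.0]
grip_width: 49.4
finger_force: 42.3
```

```bash
python3 -m jog '[{"grip":40,"translation":[0,0,0.006],"turn":0},{"grip":40,"translation":[0,0,0.011],"turn":0},{"grip":40,"translation":[0,0,0.015],"turn":0},{"grip":40,"translation":[0,0,0.017],"turn":0},{"grip":40,"translation":[0,0,0.017],"turn":0},{"grip":40,"translation":[0,0,0.017],"turn":0}]'
```

```text
t: 19.17
eef_pos: [610.0, 188.8, 44.0]
tcp_rot: [2.24, 2.202, 0.001]
wrist_force: [-1.1, -0.9, 6.0]
grip_width: 49.1
finger_force: 42.7
```

Contact. I release, rise and head for block 2.

```bash
python3 -m jog '[{"grip":72,"translation":[0,0,0],"turn":0},{"grip":72,"translation":[0,0,0],"turn":0},{"grip":72,"translation":[0,0,0],"turn":0},{"grip":72,"translation":[0,0,-0.1],"turn":0},{"grip":72,"translation":[0,0,-0.27],"turn":0},{"grip":80,"translation":[0,0,-0.45],"turn":0},{"grip":80,"translation":[-0.17,-0.1,-0.5],"turn":0},{"grip":80,"translation":[-0.34,-0.2,-0.5],"turn":0}]'
python3 -m jog '[{"grip":80,"translation":[-0.16,-0.1,0],"turn":0},{"grip":80,"translation":[-0.32,-0.2,0],"turn":0},{"grip":80,"translation":[-0.48,-0.3,0],"turn":0},{"grip":80,"translation":[-0.64,-0.4,0],"turn":0},{"grip":80,"translation":[-0.8,-0.5,0],"turn":0},{"grip":80,"translation":[-0.96,-0.6,0],"turn":0},{"grip":80,"translation":[-0.96,-0.6,0],"turn":0}]'
python3 - <<'E'
from h import *
go(420,-123,136,2)
E
```

```text
t: 19.83
eef_pos: [571.7, 122.7, 147.2]
tcp_rot: [2.234, 2.202, 0.011]
wrist_force: [0.7, -1.1, 0.1]
grip_width: 68.4
finger_force: 0.0
t: 20.42
eef_pos: [441.0, -72.3, 142.9]
tcp_rot: [-2.246, -2.196, 0.006]
wrist_force: [0.3, 0.6, 0.7]
grip_width: 68.4
finger_force: 0.0
at [441.  -72.3 142.9] yaw -1.3 t 20.42 w 68.4 ff 0.0 -> trans [-0.255 -0.099  0.035] turn -0.11
```

```bash
python3 -m jog '[{"grip":80,"translation":[-0.15,-0.05,0],"turn":-0.11},{"grip":80,"translation":[-0.24,-0.09,0.03],"turn":-0.11},{"grip":80,"translation":[-0.24,-0.09,0.03],"turn":-0.11},{"grip":80,"translation":[-0.24,-0.09,0.03],"turn":-0.11}]'
python3 - <<'E'
from h import *
c=vision.calibration("wrist"); p,d=vision.read_camera("wrist"); cv2.imwrite("pics/w8.png",p[:,:,::-1]); W=world(c,d)
m=(abs(W[...,2]-40)<5)&(np.hypot(W[...,0]-420,W[...,1]+123)<40)
v,u=np.nonzero(m); print(len(v), cv2.minAreaRect(onplane(c,np.c_[u,v],40).astype(np.float32)))
go(420,-123,12,2)
E
```

```text
t: 20.75
eef_pos: [425.9, -116.4, 137.1]
tcp_rot: [-2.178, -2.263, -0.0]
wrist_force: [0.7, -0.1, 0.7]
grip_width: 68.6
finger_force: 0.0
2566 ((417.7295837402344, -121.50828552246094), (45.532588958740234, 46.21690368652344), 4.253224849700928)
at [ 426.4 -115.9  137.2] yaw 2.25 t 20.8 w 68.2 ff 0.0 -> trans [-0.035 -0.033  0.626] turn 0.008
```

View pics/w8.png

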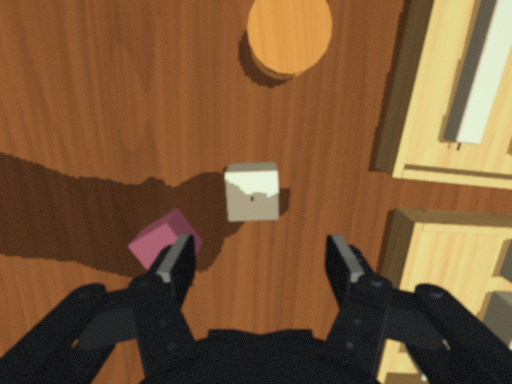

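Block 2 is at (252,197), and the pink decoy at (165,238) is clear of the fingers' descent.

```bash
python3 -m jog '[{"grip":80,"translation":[-0.032,-0.038,0.08],"turn":-0.03},{"grip":80,"translation":[-0.032,-0.038,0.25],"turn":-0.03},{"grip":80,"translation":[-0.032,-0.038,0.42],"turn":-0.03},{"grip":80,"translation":[-0.032,-0.038,0.55],"turn":-0.03},{"grip":80,"translation":[-0.032,-0.038,0.622],"turn":-0.03},{"grip":80,"translation":[-0.032,-0.038,0.622],"turn":-0.03},{"grip":80,"translation":[-0.032,-0.038,0.622],"turn":-0.03},{"grip":35,"translation":[-0.032,-0.038,0.622],"turn":-0.03}]' 35
python3 -m jog '[{"grip":35,"translation":[0,0,0],"turn":0},{"grip":35,"translation":[0,0,0],"turn":0},{"grip":35,"translation":[0,0,0],"turn":0},{"grip":35,"translation":[0,0,0],"turn":0}]'
python3 - <<'E'
from h import *
go(628,-206,120,-1.3)
E
```

```text
t: 21.47
eef_pos: [420.2, -122.5, 13.9]
tcp_rot: [2.156, 2.283, 0.001]
wrist_force: [-0.1, -0.6, 0.5]
grip_width: 57.3
finger_force: 0.0
t: 21.8
eef_pos: [420.6, -123.0, 14.4]
tcp_rot: [2.156, 2.281, 0.003]
wrist_force: [-0.9, 1.9, 7.4]
grip_width: 45.8
finger_force: 36.7
at [ 420.6 -123.    14.4] yaw 3.21 t 21.8 w 45.8 ff 36.7 -> trans [-0.473  1.014 -0.525] turn 0.15
```

```bash
python3 -m jog '[{"grip":35,"translation":[0,0,-0.08],"turn":0},{"grip":35,"translation":[0,0,-0.25],"turn":0},{"grip":35,"translation":[0,0,-0.42],"turn":0},{"grip":35,"translation":[-0.08,0.16,-0.5],"turn":0.15},{"grip":35,"translation":[-0.16,0.34,-0.5],"turn":0.15},{"grip":35,"translation":[-0.24,0.52,-0.5],"turn":0.15},{"grip":35,"translation":[-0.32,0.7,-0.5],"turn":0.15},{"grip":35,"translation":[-0.41,0.88,-0.5],"turn":0.15}]'
python3 - <<'E'
from h import *
go(628,-206,120,-1.3)
E
```

```text
t: 22.47
eef_pos: [601.1, -195.4, 113.8]
tcp_rot: [2.245, 2.195, 0.001]
wrist_force: [0.6, -0.1, 0.0]
grip_width: 45.4
finger_force: 36.4
at [ 601.1 -195.4  113.8] yaw -1.29 t 22.47 w 45.4 ff 36.4 -> trans [-0.05   0.136 -0.031] turn 0.0
```

```bash
python3 -m jog '[{"grip":35,"translation":[-0.05,0.13,0],"turn":0},{"grip":35,"translation":[-0.05,0.13,0],"turn":0},{"grip":35,"translation":[-0.05,0.13,0.05],"turn":0},{"grip":35,"translation":[-0.05,0.13,0.17],"turn":0},{"grip":35,"translation":[-0.05,0.13,0.3],"turn":0},{"grip":35,"translation":[-0.05,0.13,0.38],"turn":0},{"grip":35,"translation":[-0.05,0.13,0.42],"turn":0},{"grip":35,"translation":[-0.05,0.13,0.43],"turn":0}]'
python3 -m jog '[{"grip":35,"translation":[0,0,0],"turn":0}]'
```

```text
t: 23.13
eef_pos: [622.2, -204.4, 24.9]
tcp_rot: [-2.244, -2.194, 0.003]
wrist_force: [-1.1, 0.5, -1.6]
grip_width: 45.5
finger_force: 36.6
t: 23.22
eef_pos: [624.0, -205.0, 26.8]
tcp_rot: [-2.246, -2.195, 0.001]
wrist_force: [0.1, -0.3, -0.8]
grip_width: 45.6
finger_force: 36.6
```

```bash
python3 -m jog '[{"grip":35,"translation":[0,0.015,0.008],"turn":0},{"grip":35,"translation":[0,0.015,0.015],"turn":0},{"grip":35,"translation":[0,0.015,0.02],"turn":0},{"grip":35,"translation":[0,0.015,0.024],"turn":0},{"grip":35,"translation":[0,0.015,0.027],"turn":0},{"grip":35,"translation":[0,0.015,0.027],"turn":0},{"grip":35,"translation":[0,0.015,0.027],"turn":0}]'
```

```text
t: 23.8
eef_pos: [628.5, -205.6, 22.5]
tcp_rot: [2.246, 2.196, 0.001]
wrist_force: [-1.9, 0.6, 5.2]
grip_width: 44.8
finger_force: 37.4
```

Contact. I release, rise and move back so the cameras can see.

```bash
python3 -m jog '[{"grip":68,"translation":[0,0,0],"turn":0},{"grip":68,"translation":[0,0,0],"turn":0},{"grip":68,"translation":[0,0,0],"turn":0},{"grip":68,"translation":[0,0,-0.1],"turn":0},{"grip":68,"translation":[0,0,-0.27],"turn":0},{"grip":68,"translation":[0,0,-0.45],"turn":0},{"grip":68,"translation":[0,0,-0.65],"turn":0},{"grip":68,"translation":[0,0,-0.85],"turn":0}]'
python3 -m jog '[{"grip":68,"translation":[0,-0.2,0],"turn":0},{"grip":68,"translation":[0,-0.4,0],"turn":0},{"grip":68,"translation":[0,-0.6,0],"turn":0},{"grip":68,"translation":[0,-0.8,0],"turn":0},{"grip":68,"translation":[0,-0.9,0],"turn":0},{"grip":68,"translation":[0,-0.9,0],"turn":0}]'
python3 - <<'E'
from h import *
print(bot.state()["t"])
for n in("top","side"):
    p,d=vision.read_camera(n); cv2.imwrite(f"pics/{n}9.png",p[:,:,::-1])
E
```

```text
t: 24.47
eef_pos: [627.3, -205.3, 192.6]
tcp_rot: [-2.246, -2.195, 0.001]
wrist_force: [1.4, -0.7, -0.9]
grip_width: 58.0
finger_force: 0.0
t: 24.97
eef_pos: [443.5, -200.8, 191.4]
tcp_rot: [-2.247, -2.193, 0.002]
wrist_force: [0.2, 0.4, 0.5]
grip_width: 58.4
finger_force: 0.0
24.9667
```

View pics/top9.png

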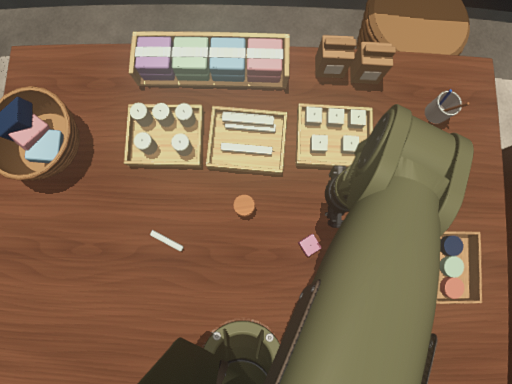

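View pics/side9.png

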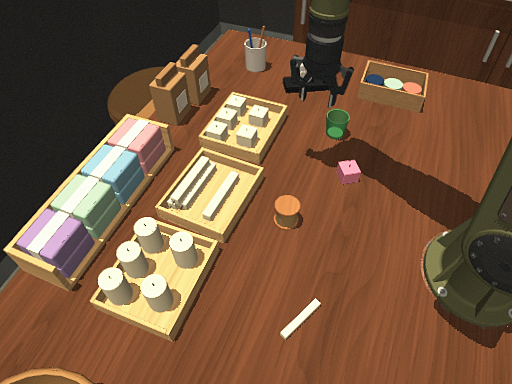

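Both views show everything in place. The pillars stand at top-view (143,142) and (181,143), the dinner candle lies flat at (246,149), and the blocks stand at (320,143) and (350,144). The glass, spool and decoys have not moved.

```bash
python3 -c "
from rig import ticket; print(ticket.job_done())"
```

```text
the job is handed in; nothing more can be done
None
```

All five candles are in their matching trays, the pillars and blocks upright and the dinner candle flat, with the glass, spool and look-alikes unmoved; I handed the job in at about 25 s.

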